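# Crank the herb doser's pusher to its pointer

### The arm

A 6-joint arm with a two-finger parallel gripper is mounted at the origin on the work surface. World frame = base frame: x ahead of the robot, y to its left, z up, the work surface at z = 0. Lengths are in mm, angles in rad, forces in N, time in s.
With the tool pointing down it reaches from about 325 to 1000 mm from the base axis. Payload 5.1 kg.
Tool frame: the origin (TCP) lies on the centre line of the jaws, within the pads' length; the fingertips stand 17 mm ahead of it and the grasp point (between the pads) lies 2 mm behind it; z points along the fingers, y is the line along which they close (so a half turn about z gives the same grasp; the last joint's range is limited). The gripper opens to 85 mm and grips with 20 to 120 N. Pads are 22 mm wide; open, the fingers measure 114 mm over their backs; the gripper's body (76 mm by 85 mm) begins 54 mm behind the grasp point. The pads swing forward as they close: fully open they stand 13 mm farther back than shut.
Start: joints at [-1.298, 0.124, 1.65, -0, 1.367, -0.083], TCP at [226.389, -609.289, 248.322] pointing down, gripper open.
Joint ranges: [-2.61, 2.61], [-1.02, 2.33], [0.03, 2.71], [-1.35, 4.49], [0.32, 2.68], [-2.91, 2.91]. Speed limits (rad/s): [2.57, 2.57, 3.14, 3.14, 3.14, 3.14].

### API

Orientations are given as a rotation vector (axis times angle).
In Python, from station import get_obs, read_camera, camera_params, job_done gives the robot as it stands.
- The arm moves only by the shell command python3 -m crank 'ROWS' [OPENING]. ROWS is JSON, a list of rows, each a list of 2 entries, a list of its own where there are three numbers: the shift along the tool's x, y, z in m, then the turn about the tool's z in rad. In form: [[[dx, dy, dz], turn], ...]. A call has exactly 10 rows; each row is the pose to reach, as a shift and turn from the pose commanded when the call began, along the tool's axes at that moment; what a row does not reach only later rows make up. A row lasts 1/8 s, in which the tool goes at most 62.5 mm and 10.7 degrees, less where a joint would pass 70% of its speed; a pose out of reach is approached as far as the arm can. A call with a gripper value outside its range is refused whole. OPENING is the closure in counts, from 0 (fully open) to 255 (shut), set as the call begins (- or left out, the last holds). The fingers move at their own pace and stop on an object; the grip force is fixed at half the most. Time passes only in rows, so rows that repeat a pose let the fingers close, or fill a call up. It gives the time, the measured TCP pose, the force, the opening and the grip force at its end, in the units of the state.
- get_obs(): the state, without advancing time (a new reading comes with each control period).
- read_camera(name): name is "scene" or "top" or "wrist"; returns the picture (384x512x3 uint8, red, green, blue); there is no depth.
- camera_params(name): a dict with "intrinsics" (3x3 intrinsics, pixels), "k1" (the pictures are not rectified: a ray, as slopes to the right and down, at radius r is drawn at 1 + k1 r^2 times it, then the intrinsics apply), "extrinsics" (4x4, takes a point from camera to world coordinates). Camera axes: x right, y up, looking along -z (the intrinsics and any distortion apply to the point x, -y, -z); pixel columns grow to the right and rows downward; lengths in mm; the calibration is good to about 2 mm. A picture is of the moment at which its call begins: read the wrist's pose just before it. camera_params takes no time and is no camera call; for the wrist camera it gives the pose at the moment of the call.
- job_done(): hands the job in; it is judged then, once.
The state is a dict: "time_s": time; "joint_positions": joint angles; "joint_vel": joint speeds; "joint_torque": joint torques, N m; "eef_pos": TCP position; "tool_rot": TCP orientation; "ft_force": force on the tool from outside, world axes, zero at the start; "wrist_torque": the same for the moment, N m; "width": opening from 0.0 (shut) to 1.0 (fully open); "grasp_force": force on a finger pad.
Only numpy, scipy, OpenCV 4.12 (cv2) and the standard library are available. Lean on these libraries where they do the work, as an engineer would, in place of code of your own. Each camera call takes 0.05 s, during which the arm holds its last target. There are 200 camera calls.

### The job

Set the portion length of the herb doser: take the upright black grip of the crank that sits on its square shaft and wind it clockwise, several full turns, until the pusher plate in the trough stands level with the pointer of the little clamp on the trough's wall. Keep the crank down on its shaft all the while, then let go of it and leave it sitting there.

Things in the scene. Friction and masses are not known exactly. Their poses are not given: they have to be found in the camera images.
- crank: Loose dark steel crank on the doser's upright square shaft. Origin: underside centre of its 50x50x24 mm hub, on the shaft axis, 96 mm above the table. Its arm runs along +x; 50 mm out stands the grip: a freely spinning black sleeve, 22 mm diameter, 120 to 184 mm above the table. Held down by its weight only, 2 mm play; comes off if raised 24 mm. Turning takes 3-4 N at the grip; stays where left.
- shaft_end (a point): Centre of the top of the 18 mm square shaft, on the crank's axis of turning, 120 mm above the table, flush with the hub's top. It stays put. The shaft rises from the doser's grey gearbox (110x110 mm, 88 mm high). Its +y points level along the trough, away from the gearbox. (The round hand mill nearby has a crank with a wooden knob: not that one.)
- pusher_top (a point): Middle of the top edge of the aluminium pusher plate (88 mm wide, 8 thick) across the open steel trough (100 mm wide, 70 high, 250 long) beside the gearbox; 80 mm above the table, at first 100 mm from the shaft axis. Moves along its +y, away from the gearbox, 20 mm per full crank turn clockwise seen from above; back if anticlockwise. Cannot be pushed by hand.
- pointer (a point): Inner tip of the pointer, a 5 mm wide brass finger reaching in over the trough from the small dark clamp fixed on one trough wall, 87 mm above the table; the pusher passes beneath it. It is 46 to 80 mm farther along the trough than the pusher's start. Its +y points along the trough, like the pusher's.
Not all that is in view belongs to the job. What is shaped like the crank but green or turquoise is not meant.

How it is judged (in metres and radians):
At the end, for the whole second after the job is handed in: The pusher plate is level with the pointer to within 8 mm along the trough; the crank sits on the square shaft, upright within 10 degrees, within 6 mm of fully down, let go and at rest (y of pusher_top in the frame of pointer between -0.008 and 0.008 m and z of crank in the frame of shaft_end below -0.018 m and horizontal distance between crank and shaft_end below 0.006 m and angle between crank's own z axis and vertical below 0.17 rad and linear speed of crank below 0.02 m/s); the robot touches nothing.
It fails at once if the crank is lifted 15 mm or more, off or nearly off the square shaft (z of crank in the frame of shaft_end above -0.009 m).
It also fails if it takes over 64 s, if anything falls off the work surface, if the arm or the gripper's body presses on something with over 40 N, if the wrist force passes 120 N, or if a joint passes its speed limit or range.

## Working session

There is one attempt and no reset: what is moved stays moved. The work goes in short steps, Python scripts to look and compute and a shell command to move; the robot and the scene stay as the last step left them, time stands still between calls to the robot, and variables do not carry over. Pictures are saved under pics/ and viewed, at most 10 in all, crops included, and the job is handed in when it is done.

```bash
ls; mkdir -p pics
cat > h.py <<'E'
import numpy as np, cv2
from station import get_obs, read_camera, camera_params
from scipy.spatial.transform import Rotation as R
def snap(n,f):
    p=camera_params(n); im=read_camera(n); cv2.imwrite(f'pics/{f}.png',im[:,:,::-1]); return im,p
def ray(p,u,v):
    K=np.array(p['intrinsics']);E=np.array(p['extrinsics'])
    xy=cv2.undistortPoints(np.array([[[u,v]]],float),K,np.array([p['k1'],0,0,0,0.]))[0,0]
    d=E[:3,:3]@np.array([xy[0],-xy[1],-1]); return E[:3,3],d
def atz(p,u,v,z):
    o,d=ray(p,u,v); return o+d*(z-o[2])/d[2]
def proj(p,X):
    K=np.array(p['intrinsics']);E=np.array(p['extrinsics'])
    c=E[:3,:3].T@(np.array(X,float)-E[:3,3]); x=np.array([c[0],-c[1]])/-c[2]
    x=x*(1+p['k1']*(x@x)); return K[:2,:2]@x+K[:2,2]
E
python3 - <<'E'
from h import *
a,p=snap('scene','s0');b,q=snap('top','t0')
cv2.imwrite('pics/both.png',cv2.resize(np.hstack([a,b]),(800,300))[:,:,::-1])
print(p['k1'],q['k1'],p['extrinsics'],q['extrinsics'],get_obs())
E
```

```text
pics
-0.08366266668459203 -0.1412113173963614 [[-5.67990589e-01 -6.45859033e-01  5.10149782e-01  8.27660156e+02]
 [ 8.22906370e-01 -4.56608952e-01  3.38132180e-01  2.47045477e+02]
 [ 1.45532341e-02  6.11861402e-01  7.90831100e-01  6.23542965e+02]
 [ 0.00000000e+00  0.00000000e+00  0.00000000e+00  1.00000000e+00]] [[-2.03638014e-02  9.96050843e-01 -8.64177816e-02  4.48356034e+02]
 [-9.99351512e-01 -1.77112818e-02  3.13507068e-02  2.92588744e+01]
 [ 2.96963282e-02  8.70001603e-02  9.95765585e-01  7.88665424e+02]
 [ 0.00000000e+00  0.00000000e+00  0.00000000e+00  1.00000000e+00]] {'time_s': 0.1, 'joint_positions': array([-1.29759087e+00,  1.24432749e-01,  1.65156450e+00, -1.24032565e-05,
        1.36750530e+00, -8.26052997e-02]), 'joint_vel': array([-5.50633655e-05, -7.40555119e-04, -2.70574174e-03,  1.93912319e-03,
       -9.23312696e-04, -9.81279602e-04]), 'joint_torque': array([ 1.07866465e-04, -4.24930751e+01, -3.66654861e+01, -5.83490691e-05,
        3.93163253e-03,  3.73050582e-06]), 'eef_pos': array([ 226.25017261, -608.78468549,  247.16453708]), 'tool_rot': array([-3.09013663e+00, -5.55630258e-01,  3.04280593e-04]), 'ft_force': array([ 0.52145801,  1.05908026, -0.77298043]), 'wrist_torque': array([ 0.02339993, -0.06281312,  0.02655385]), 'grasp_force': 0.0, 'width': 0.9986387624243807}
```

View pics/t0.png

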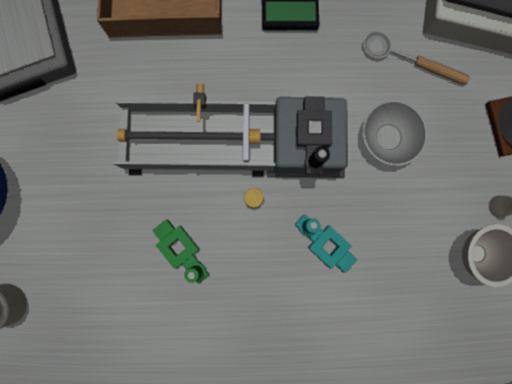

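View pics/s0.png

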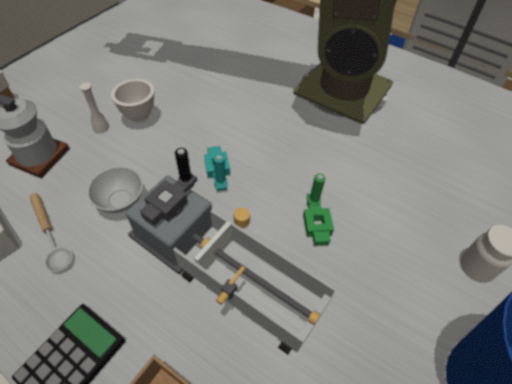

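The candidates in the top image are the dark crank on the gearbox (hub 315,127; grip 319,155), the turquoise one (325,242) and the green one (180,250). The hand mill is at about (505,120). By its description the one I want is the dark crank on the gearbox, so I'll check it in a close crop.

Run:
```python
from h import *
im=cv2.imread('pics/t0.png')[70:190,105:365]
cv2.imwrite('pics/c0.png',cv2.resize(im,None,fx=3,fy=3,interpolation=cv2.INTER_CUBIC))
p=camera_params('top')
for n,u,v,z in [('shaft',315,127,120),('griptop',322,154,184),('pusherA',247,105,80),('pusherB',247,160,80),('pointer',199,121,87)]: print(n,atz(p,u,v,z).round(1))
```

```text
shaft [595.  -68.8 120. ]
griptop [545.2 -67.4 184. ]
pusherA [639.4  28.7  80. ]
pusherB [554.3  30.1  80. ]
pointer [613.9 101.5  87. ]
```

View pics/c0.png

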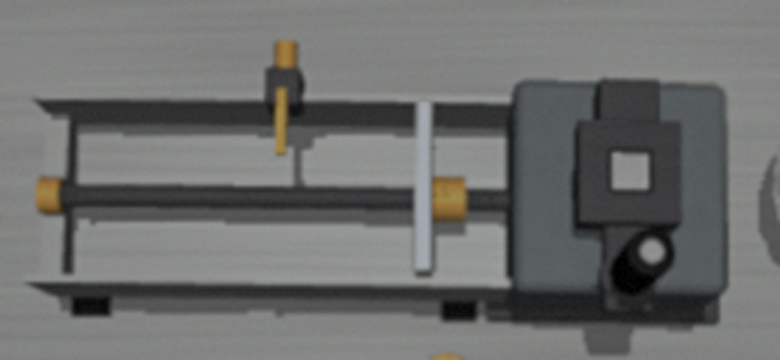

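The crop confirms it: the dark steel crank with the black grip sits on the square shaft. The shaft is at (315,127), the grip top at (323,153), the pusher at column 246 and the pointer tip at (198,121). The shaft-to-pusher distance comes to 99 mm (should be 100) and the grip radius to 50 mm. The pointer is about 72 mm farther along, which is about 3.6 turns. Next I approach above the grip.

```bash
python3 -m crank '[[[0.03,-0.0244,-0.01],0],[[0.06,-0.0488,-0.02],0],[[0.09,-0.0732,-0.03],0],[[0.12,-0.0976,-0.04],0],[[0.15,-0.122,-0.04],0],[[0.18,-0.1464,-0.04],0],[[0.21,-0.1708,-0.04],0],[[0.24,-0.1952,-0.04],0],[[0.27,-0.2196,-0.04],0],[[0.3,-0.244,-0.04],0]]' 0
python3 -m crank '[[[0.03,-0.0244,0],0.06],[[0.06,-0.0488,0],0.12],[[0.09,-0.0732,0],0.18],[[0.12,-0.0976,0],0.24],[[0.15,-0.122,0],0.3],[[0.17,-0.14,0],0.356],[[0.1875,-0.1523,0],0.356],[[0.1875,-0.1523,0],0.356],[[0.1875,-0.1523,0],0.356],[[0.1875,-0.1523,0],0.356]]'
python3 - <<'E'
from h import *
a,p=snap('wrist','w0')
print(get_obs()['eef_pos'],R.from_rotvec(get_obs()['tool_rot']).as_matrix().round(3), proj(p,[545.2,-67.4,184]),proj(p,[595,-68.8,120]),p['extrinsics'])
E
```

```text
time_s: 1.35
eef_pos: [422.9, -274.7, 287.8]
tool_rot: [-3.092, -0.556, 0.001]
ft_force: [0.3, -0.2, 0.9]
width: 1.0
grasp_force: 0.0
time_s: 2.6
eef_pos: [545.0, -68.8, 288.3]
tool_rot: [3.141, -0.002, -0.0]
ft_force: [0.1, -0.4, -0.0]
width: 0.995
grasp_force: 0.0
[545.02733578 -68.73236536 288.36890361] [[ 1.    -0.001  0.   ]
 [-0.001 -1.    -0.   ]
 [ 0.     0.    -1.   ]] [256.47735738 200.71163394] [258.37387869 122.695614  ] [[-1.05650454e-03  9.51629507e-01  3.07246098e-01  6.22658936e+02]
 [-9.99999389e-01 -1.10515367e-03 -1.56456075e-05 -6.90615673e+01]
 [ 3.24665331e-04 -3.07245927e-01  9.51630093e-01  4.14172333e+02]
 [ 0.00000000e+00  0.00000000e+00  0.00000000e+00  1.00000000e+00]]
```

View pics/w0.png

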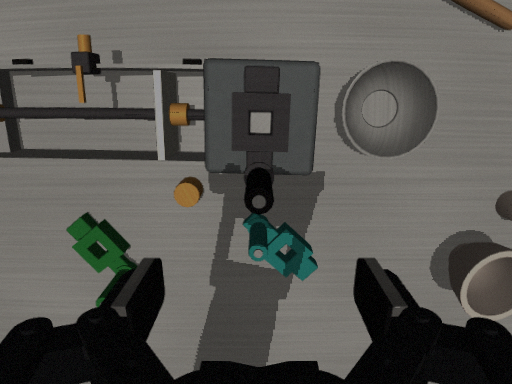

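The wrist view shows the grip top at (259,201), the shaft at (260,122), the pusher plate at column 158 and the pointer tip at (82,103).

Run:
```python
from h import *
p=camera_params('wrist')
for n,u,v,z in [('shaft',260,122.5,120),('grip',259,201,184),('pA',158,70,80),('pB',161,160,80),('ptr',82.5,103,87)]: print(n,atz(p,u,v,z).round(1))
```

```text
shaft [595.2 -70.2 120. ]
grip [545.  -69.2 184. ]
pA [641.5  26.7  80. ]
pB [554.2  30.9  80. ]
ptr [612.4 101.4  87. ]
```

```bash
python3 -m crank '[[[0,0,0.02],0],[[0,0,0.04],0],[[0,0,0.06],0],[[0,0,0.08],0],[[0,0,0.1],0],[[0,0,0.115],0],[[0,0,0.13],0],[[0,0,0.13],0],[[0,0,0.13],0],[[0,0,0.13],0]]' 0
python3 -m crank '[[[0,0,0],0],[[0,0,0],0],[[0,0,0],0],[[0,0,0],0],[[0,0,0],0],[[0,0,0],0],[[0,0,0],0],[[0,0,0],0],[[0,0,0],0],[[0,0,0],0]]' 255
```

```text
time_s: 3.9
eef_pos: [546.0, -68.1, 159.4]
tool_rot: [3.141, -0.0, 0.003]
ft_force: [0.3, 0.1, -0.3]
width: 1.001
grasp_force: 0.0
time_s: 5.15
eef_pos: [545.4, -68.0, 158.5]
tool_rot: [3.142, -0.0, 0.0]
ft_force: [-0.9, -0.0, 3.7]
width: 0.244
grasp_force: 58.6
```

```bash
python3 -m crank '[[[0.0024,-0.0155,0],0],[[0.0095,-0.0294,0],0],[[0.0206,-0.0405,0],0],[[0.0345,-0.0476,0],0],[[0.05,-0.05,0],0],[[0.0655,-0.0476,0],0],[[0.0794,-0.0405,0],0],[[0.0905,-0.0294,0],0],[[0.0976,-0.0155,0],0],[[0.1,0,0],0]]'
python3 - <<'E'
from h import *
a,p=snap('wrist','w1');q=camera_params('top');b,_=snap('top','t1')
c=np.hstack([a,b]);cv2.imwrite('pics/v1.png',cv2.resize(c,(800,300),interpolation=cv2.INTER_AREA)[:,:,::-1])
o=get_obs();print(o['eef_pos'],o['ft_force'],o['width'])
E
```

```text
time_s: 6.4
eef_pos: [645.6, -66.3, 158.5]
tool_rot: [-3.138, -0.0, 0.0]
ft_force: [-1.4, 4.6, 4.2]
width: 0.243
grasp_force: 59.4
[645.6833516  -68.01874119 158.52291249] [-0.4815523   0.98016051  4.41187353] 0.2424274702454659
```

View pics/v1.png

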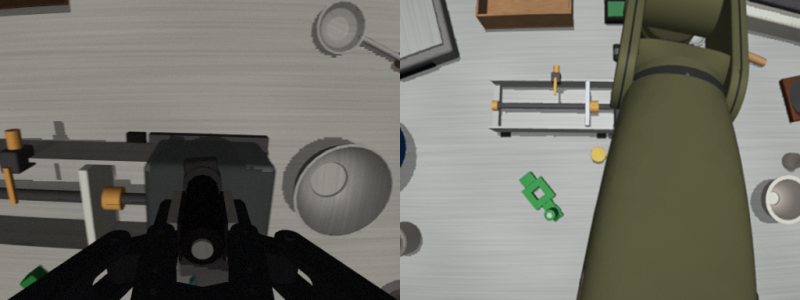

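The grip holds, forces are small and the pusher has moved (top view column about 240). I keep winding, five more half turns to make 3.0 in all.

```bash
python3 -m crank '[[[-0.0024,0.0155,0],0],[[-0.0095,0.0294,0],0],[[-0.0206,0.0405,0],0],[[-0.0345,0.0476,0],0],[[-0.05,0.05,0],0],[[-0.0655,0.0476,0],0],[[-0.0794,0.0405,0],0],[[-0.0905,0.0294,0],0],[[-0.0976,0.0155,0],0],[[-0.1,0,0],0]]'
python3 -m crank '[[[0.0024,-0.0155,0],0],[[0.0095,-0.0294,0],0],[[0.0206,-0.0405,0],0],[[0.0345,-0.0476,0],0],[[0.05,-0.05,0],0],[[0.0655,-0.0476,0],0],[[0.0794,-0.0405,0],0],[[0.0905,-0.0294,0],0],[[0.0976,-0.0155,0],0],[[0.1,0,0],0]]'
python3 -m crank '[[[-0.0024,0.0155,0],0],[[-0.0095,0.0294,0],0],[[-0.0206,0.0405,0],0],[[-0.0345,0.0476,0],0],[[-0.05,0.05,0],0],[[-0.0655,0.0476,0],0],[[-0.0794,0.0405,0],0],[[-0.0905,0.0294,0],0],[[-0.0976,0.0155,0],0],[[-0.1,0,0],0]]'
python3 -m crank '[[[0.0024,-0.0155,0],0],[[0.0095,-0.0294,0],0],[[0.0206,-0.0405,0],0],[[0.0345,-0.0476,0],0],[[0.05,-0.05,0],0],[[0.0655,-0.0476,0],0],[[0.0794,-0.0405,0],0],[[0.0905,-0.0294,0],0],[[0.0976,-0.0155,0],0],[[0.1,0,0],0]]'
python3 -m crank '[[[-0.0024,0.0155,0],0],[[-0.0095,0.0294,0],0],[[-0.0206,0.0405,0],0],[[-0.0345,0.0476,0],0],[[-0.05,0.05,0],0],[[-0.0655,0.0476,0],0],[[-0.0794,0.0405,0],0],[[-0.0905,0.0294,0],0],[[-0.0976,0.0155,0],0],[[-0.1,0,0],0]]'
python3 - <<'E'
from h import *
b,p=snap('top','t2')
cv2.imwrite('pics/c2.png',cv2.resize(b[70:190,105:305],None,fx=4,fy=4,interpolation=cv2.INTER_CUBIC)[:,:,::-1])
E
```

```text
time_s: 7.75
eef_pos: [545.2, -69.3, 158.6]
tool_rot: [3.137, -0.001, 0.002]
ft_force: [2.6, -5.1, -1.2]
width: 0.244
grasp_force: 59.3
time_s: 9.0
eef_pos: [645.6, -66.9, 158.5]
tool_rot: [-3.14, -0.001, -0.001]
ft_force: [-1.2, 3.4, 4.2]
width: 0.246
grasp_force: 59.7
time_s: 10.25
eef_pos: [545.0, -70.5, 158.5]
tool_rot: [3.136, -0.001, 0.003]
ft_force: [6.2, -6.1, -0.9]
width: 0.241
grasp_force: 59.2
time_s: 11.5
eef_pos: [645.4, -68.5, 158.6]
tool_rot: [-3.141, 0.0, -0.002]
ft_force: [1.9, 2.9, 2.7]
width: 0.242
grasp_force: 59.7
time_s: 12.75
eef_pos: [545.0, -70.6, 158.6]
tool_rot: [3.136, -0.001, 0.003]
ft_force: [7.2, -5.3, -0.9]
width: 0.242
grasp_force: 59.3
```

View pics/c2.png

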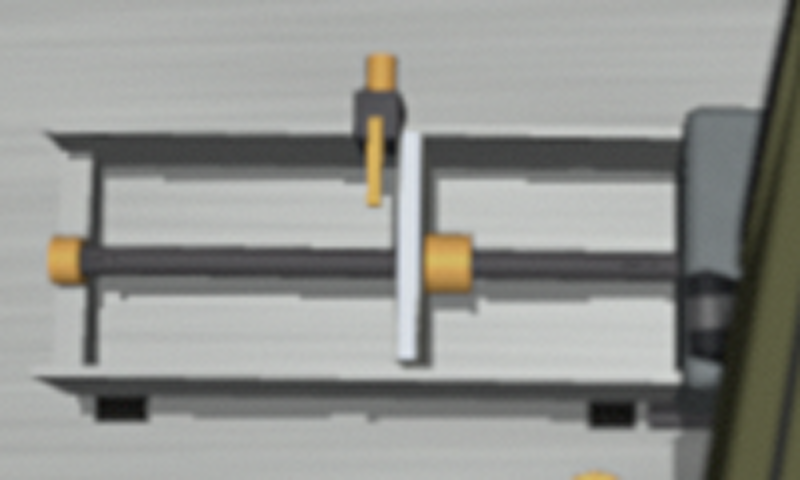

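The pusher plate runs from (413,135) to (407,358) in the crop. The pointer tip is at (374,204).

Run:
```python
from h import *
p=camera_params('top')
f=lambda u,v,z:atz(p,105+(u+.5)/4-.5,70+(v+.5)/4-.5,z)
a,b,t=f(413,135,80),f(407,358,80),f(374,204,87)
print(a,b,t)
n=a-b;n/=np.linalg.norm(n);m=(a+b)/2;al=np.array([-n[1],n[0],0]);d=(t-m)@al;print(m,d,d/20)
s=np.array([595.1,-69.5,0]);print((m-s)@al)
```

```text
[642.93850261  88.51538968  80.        ] [556.70126058  91.31778434  80.        ] [614.54742909 102.77347664  87.        ]
[599.8198816   89.91658701  80.        ] 13.328445360583501 0.666422268029175
159.48577865190714
```

13.3 mm remain, which is 0.66 turn. I'll do another half turn plus 54° and then look.

```bash
python3 -m crank '[[[0.0024,-0.0155,0],0],[[0.0095,-0.0294,0],0],[[0.0206,-0.0405,0],0],[[0.0345,-0.0476,0],0],[[0.05,-0.05,0],0],[[0.0655,-0.0476,0],0],[[0.0794,-0.0405,0],0],[[0.0905,-0.0294,0],0],[[0.0976,-0.0155,0],0],[[0.1,0,0],0]]'
python3 -m crank '[[[-0.0024,0.0155,0],0],[[-0.0095,0.0294,0],0],[[-0.0206,0.0405,0],0],[[-0.0206,0.0405,0],0],[[-0.0206,0.0405,0],0],[[-0.0206,0.0405,0],0],[[-0.0206,0.0405,0],0],[[-0.0206,0.0405,0],0],[[-0.0206,0.0405,0],0],[[-0.0206,0.0405,0],0]]'
python3 - <<'E'
from h import *
b,p=snap('top','t3')
cv2.imwrite('pics/c3.png',cv2.resize(b[70:190,105:305],None,fx=4,fy=4,interpolation=cv2.INTER_CUBIC)[:,:,::-1])
E
```

```text
time_s: 14.05
eef_pos: [645.4, -68.5, 158.6]
tool_rot: [-3.141, 0.0, -0.002]
ft_force: [2.4, 3.7, 1.8]
width: 0.24
grasp_force: 59.8
time_s: 15.3
eef_pos: [625.0, -109.8, 158.7]
tool_rot: [3.138, 0.0, 0.001]
ft_force: [2.2, -5.3, 3.8]
width: 0.242
grasp_force: 59.8
```

View pics/c3.png

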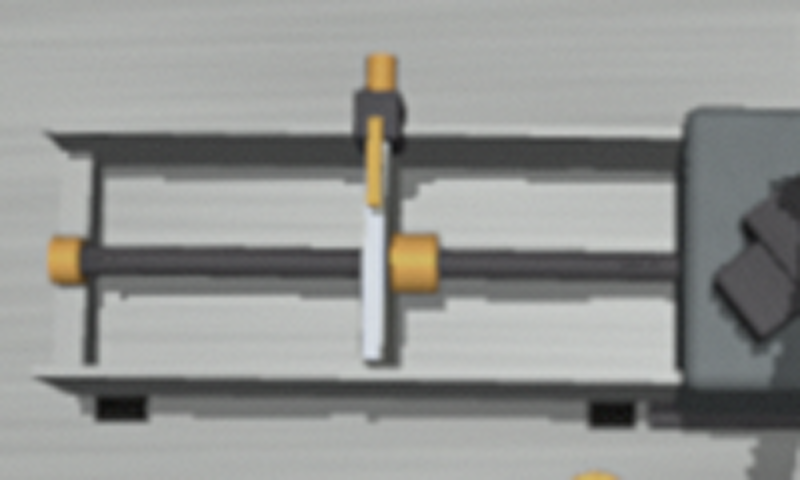

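The pusher plate now lies directly beneath the pointer (plate column about 374, tip at 374). I release and rise straight up.

```bash
python3 -m crank '[[[0,0,0],0],[[0,0,0],0],[[0,0,0],0],[[0,0,0],0],[[0,0,0],0],[[0,0,0],0],[[0,0,0],0],[[0,0,0],0],[[0,0,0],0],[[0,0,0],0]]' 0
python3 -m crank '[[[0,0,-0.01],0],[[0,0,-0.02],0],[[0,0,-0.035],0],[[0,0,-0.055],0],[[0,0,-0.075],0],[[0,0,-0.095],0],[[0,0,-0.115],0],[[0,0,-0.13],0],[[0,0,-0.13],0],[[0,0,-0.13],0]]'
python3 - <<'E'
from h import *
a,p=snap('wrist','w4');b,_=snap('scene','s4')
cv2.imwrite('pics/v4.png',cv2.resize(np.hstack([a,b]),(800,300),interpolation=cv2.INTER_AREA)[:,:,::-1])
E
```

```text
time_s: 16.6
eef_pos: [624.7, -108.5, 158.3]
tool_rot: [3.142, -0.0, -0.0]
ft_force: [-0.0, -0.3, 0.1]
width: 0.995
grasp_force: 0.0
time_s: 17.85
eef_pos: [624.4, -108.4, 287.4]
tool_rot: [-3.141, 0.0, 0.002]
ft_force: [-0.1, 0.5, -0.1]
width: 0.997
grasp_force: 0.0
```

View pics/v4.png

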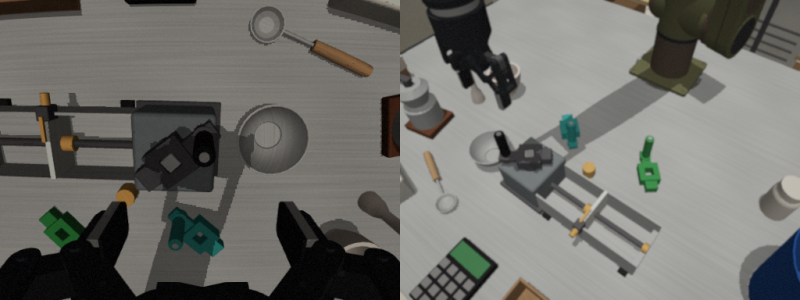

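The crank sits flat on the shaft, the gripper is clear of everything and the pusher is under the pointer. I'm handing in the job.

```bash
python3 -c "from station import job_done;print(job_done())"
```

```text
the job is handed in; nothing more can be done
None
```

I wound the crank about 3.65 turns clockwise until the pusher stood under the pointer, left the crank seated and released on its shaft, and handed the job in at about 18 s of the 64 s limit; no verdict came back.

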